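Unlock the spacer case and put the arbor spacers away

TASK

Put the two loose arbor spacers away in the spacer case: turn both quarter-turn locks on its cover anticlockwise to fully unlocked, swing the cover open until it stands upright by itself, then drop both spacers flat into the storage tube on top of the one already there, so that the three make one column. Leave the case open with the locks unlocked for the next batch, and do not shove or knock over the tool holders or the oil bottle.

Things in the scene. Friction and masses are not known exactly. Their poses are not given: they have to be found in the camera images.
- case: Green sheet-steel case fixed to the bench, 200 (x) x 320 (y) x 92 mm high, walls and floor 5 mm, covered by a light grey hinged panel. Stands on the left or the right half of the bench. Origin: centre of its underside; x points from its near side (locks) to its far side (hinge), y to its left, z up. The storage tube stands inside on the floor, its axis at x = -10, y = 55 mm; the other half holds a wooden insert with three cutters, at most 61 mm high.
- lock_left (a joint): Left (+y) quarter-turn cam lock in the cover: 0 = locked (wing across the near edge, along the case's x), pi/2 = unlocked at its stop (wing along the case's y). Turns anticlockwise seen from above to unlock. It starts between 0 and 0.3 rad and stays where it is left (friction 0.12 N m). Under the cover a tongue, turning with the wing, hooks under the case's rim and holds the cover down until the lock is past about 1.2 rad; the cover opens only when both are free.
- lock_left_wing (a point): Centre of the top face of the left lock's black wing: 60 mm long (along this point's x axis), 12 mm thick (y axis), 26 mm tall (this point is its top), on a round boss of radius 17 mm that reaches 9.5 mm above the cover; this point is 34.5 mm above the cover's top face and on the turning axis, 38 mm behind the cover's near edge and 115 mm to the left of its middle. Turns with the wing.
- lock_right (a joint): Right (-y) quarter-turn cam lock, the same: 0 = locked, pi/2 = unlocked at its stop, anticlockwise from above to unlock; starts between 0 and 0.3 rad.
- lock_right_wing (a point): Centre of the top face of the right lock's wing, the same shape; 115 mm to the right of the cover's middle.
- cover (a joint): Hinge of the cover panel, along the far upper edge of the case: 0 = shut, grows as the near edge is lifted, 1.57 = upright, stop at 1.75. Friction in the hinge (0.9 N m) holds it where it is left; about 0.5 kg, 8 to 12 N at the handle to lift it.
- cover_handle (a point): Middle of the cover's bow handle: a round steel bar of 11 mm diameter, 90 mm long along the case's y, its centre line 35 mm above the cover's top face, on legs 38 mm either side of the middle. 165 mm from the hinge line, in the middle between the locks; the cover's near edge is 36 mm further out. Moves with the cover.
- cover_hinge (a point): Middle of the hinge line, 92.5 mm above the bench at the case's far side; its y axis lies along the hinge. Moves with the case; the cover panel is 5 mm thick and its underside passes through this line. Positive opening turns the near edge up and over towards the far side.
- tube_mouth (a point): Centre of the mouth of the upright storage tube of slick white plastic inside the case, 89 mm above the bench, 3 mm below the case's rim: bore 62 mm, widening over the top 8 mm to 70 mm at the mouth, outside 76 mm at the mouth.
- tube_floor (a point): Centre of the tube's floor, 12 mm above the bench: the tube is 77 mm deep. One spacer already lies on it; the three fill the lower 72 mm.
- spacer_a: Loose steel arbor spacer ring, 60 mm outside, 40 mm bore, 24 mm high, 0.29 kg, lying flat on the mat. Origin: centre of its underside, z along its axis.
- spacer_b: The other loose spacer ring, identical.
- spacer_in: Identical spacer ring, already lying at the bottom of the storage tube.
- mat: Black ribbed rubber bench mat, 290 x 290 x 4 mm, fixed, on the half of the bench that the case leaves free. Origin: centre of its underside. The spacers and both tool holders stand on it, in four places about 120 mm apart in a square; which is where changes.
- drill_holder: Tool holder with a drill shank, upright in a black stand 66 x 66 x 50 mm; steel flange of radius 32 mm above it, 180 mm high in all, 1.3 kg, loose. Leave alone. Origin: centre of the underside.
- mill_holder: Tool holder with a steel nose, upright in the same kind of stand; 140 mm high in all, 1.2 kg, loose. Leave alone. Origin: centre of the underside.
- oil_bottle: Yellow oil bottle with a red cap, 60 mm across, 150 mm high, standing on the bench in the gap between the case and the mat, towards its far end, loose. Leave alone. Origin: centre of the underside.
There are look-alikes about, which are no part of the job. Leave any brown or red look-alike of the spacer_b alone.

How it is judged:
By the outcome, as a careful person would: the job done as asked, in the order asked, and still so for the second after the job is handed in, with the robot touching nothing.
It also fails if it takes over 72 s, if anything falls off the work surface, if the arm or the gripper's body presses on something with over 40 N, if the wrist force passes 120 N, or if a joint passes its speed limit or range.

ROBOT

A 7-joint arm with a two-finger parallel gripper is mounted at the origin on the work surface. World frame = base frame: x ahead of the robot, y to its left, z up, the work surface at z = 0. Lengths are in m, angles in rad, forces in N, time in s.
With the tool pointing down it reaches from about 0.4 to 0.9 m from the base axis. Payload 5.6 kg.
Tool frame: the origin (TCP) lies midway between the tips of the shut fingers; the grasp point (between the pads) lies 19 mm behind it; y points along the fingers, z is the direction in which the jaws open and shut, and the axes are right-handed (so a half turn about y gives the same grasp; the last joint's range is limited). The gripper opens to 92 mm and grips with 3 to 60 N. Pads are 20 mm wide; open, the fingers measure 128 mm over their backs; the gripper's body (75 mm by 189 mm) begins 69 mm behind the grasp point.
Start: joints at [1.282, 0.468, -0.012, 1.603, 0.006, 1.071, -0.056], TCP at [0.158, -0.63, 0.215] pointing down, gripper open.
Joint ranges: [-2.53, 2.53], [-0.31, 2.02], [-1.57, 1.55], [0.28, 2.44], [-1.29, 4.43], [0.15, 1.84], [-2.92, 2.92]. Speed limits (rad/s): [2.57, 2.57, 3.14, 3.14, 3.14, 3.14, 3.14].

INTERFACE

Orientations are given as a 3x3 rotation matrix whose columns are the frame's x, y, z axes.
In Python, from station import env, effector, solver, viewer, workorder, search_frame, tip_of gives the robot as it stands. Calls block until the motion is done:
- env.reach(position, orientation): joint-space move of the TCP to a pose.
- env.movel(position, frame=None, rate=0.15): straight line of the TCP; frame=None keeps the orientation; rate is the mean speed in m/s.
- env.goto_joints(angles): joint-space move.
- effector.release() and effector.grasp(squeeze=None): open the fingers fully, or close them until they stop; squeeze is the grip in N (None keeps the last).
- env.pause(seconds).
- solver.inverse_kinematics(position, orientation): joint angles nearest the present ones, or None.
- env.sense(): the state.
- viewer.read_camera(name): name is "side" or "top" or "wrist"; returns (picture, depth): 400x640x3 uint8, red, green, blue; 400x640 float32, m along the optical axis (not along the pixel's ray), 0 where there is no reading.
- viewer.camera_info(name): a dict with "intrinsics" (3x3 intrinsics, pixels), "eye" and "rotation" of the camera in the world; the wrist camera has in their place "T_tool_cam" (4x4, takes a point from camera to tool coordinates, whose origin is the TCP and whose axes are the tool frame's). Camera axes: x right, y up, looking along -z (the intrinsics and any distortion apply to the point x, -y, -z); pixel columns grow to the right and rows downward; lengths in m; the calibration is good to about 2 mm. A picture is of the moment at which its call begins: read the wrist's pose just before it. camera_info takes no time and is no camera call.
A pose or a line that the arm cannot do raises env.PlanningError and nothing moves.
- workorder.finish_job(): hands the job in, once; it reports no verdict.
Trained networks look in the newest picture that a camera, given by its name, has taken for a name from the list of things; names that differ only in an ending like _2 or _b are one class to them, and where a whole thing is asked for, a point or a joint stands for the part that bears it (a point fixed in the world has none). Each returns a list of dicts, best first, with "score" (0 to 1); they miss things now and then, are a little off and sometimes report something else, mostly with a low value. They report only what shows in the picture. A call takes as long as a camera call. They do not tell look-alikes from the thing itself.
- search_frame(camera, name): "at" ([x, y, z] in m, in world coordinates, good to about 4 mm: the middle of the surface that is visible of it).
- tip_of(camera, name): "at" ([x, y, z] in m, in world coordinates, good to about 4 mm: a listed point, or the origin of a listed thing).
The state is a dict: "t": time; "joint_positions": joint angles; "joint_velocities": joint speeds; "tau": joint torques, N m; "ee_pos": TCP position; "tcp_rot": TCP orientation; "wrist_force": force on the tool from outside, world axes, zero at the start; "moment": the same for the moment, N m; "gripper_width": finger opening in m.
Only numpy, scipy, OpenCV 4.12 (cv2) and the standard library are available. Lean on these libraries where they do the work, as an engineer would, in place of code of your own. Each camera call takes 0.05 s, during which the arm holds its last target.

## Working session

There is one attempt and no reset: what is moved stays moved. The work goes in short steps, each a Python script; the robot and the scene stay as the last script left them, time stands still between calls to the robot, and variables do not carry over. Pictures are saved under pics/ and viewed, and the job is handed in when it is done.

```bash
ls; mkdir -p pics; cat > h.py <<'E'
import numpy as np, cv2
from station import env, effector, solver, viewer, workorder, search_frame, tip_of
def save(n,p): cv2.imwrite('pics/'+n+'.png',cv2.cvtColor(p,cv2.COLOR_RGB2BGR))
def pose(cam):
    i=viewer.camera_info(cam)
    if 'eye' in i: return np.array(i['intrinsics']),np.array(i['eye']),np.array(i['rotation'])
    s=env.sense();R=np.array(s['tcp_rot']);T=np.array(i['T_tool_cam'])
    return np.array(i['intrinsics']),np.array(s['ee_pos'])+R@T[:3,3],R@T[:3,:3]
def shoot(cam,n=None):
    P=pose(cam);p,d=viewer.read_camera(cam)
    if n: save(n,p)
    return p,d,P
def world(d,P):
    K,e,R=P;v,u=np.mgrid[0:d.shape[0],0:d.shape[1]]
    c=np.stack([(u-K[0,2])/K[0,0]*d,-(v-K[1,2])/K[1,1]*d,-d],-1)
    return c@R.T+e
def proj(X,P):
    K,e,R=P;c=(np.asarray(X)-e)@R
    return np.stack([K[0,0]*c[...,0]/-c[...,2]+K[0,2],K[1,1]*c[...,1]/c[...,2]+K[1,2]],-1)
E
python3 - <<'E'
from h import *
s=env.sense();print({k:np.round(v,3) for k,v in s.items()})
for c in ['side','top','wrist']:
    p,d,P=shoot(c,c+'0');print(c,{k:np.round(v,3).tolist() if not isinstance(v,str) else v for k,v in viewer.camera_info(c).items()}, (d>0).mean())
    for n in ['case','lock_left_wing','lock_right_wing','cover_handle','cover_hinge','spacer_a','mat','drill_holder','mill_holder','oil_bottle']:
        print(n,[(np.round(r['at'],3).tolist(),round(r['score'],2)) for r in tip_of(c,n)][:4])
E
```

```text
pics
{'t': np.float64(0.0), 'joint_positions': array([ 1.282,  0.468, -0.012,  1.604,  0.006,  1.071, -0.056]), 'joint_velocities': array([ 0.001, -0.001, -0.   , -0.001,  0.001, -0.001, -0.   ]), 'tau': array([ 1.0000e-03, -5.2058e+01, -1.2000e-02, -2.4375e+01, -5.7000e-02,
        1.7000e-02,  0.0000e+00]), 'ee_pos': array([ 0.158, -0.63 ,  0.214]), 'tcp_rot': array([[-0.97 , -0.001,  0.243],
       [-0.243,  0.002, -0.97 ],
       [ 0.   , -1.   , -0.002]]), 'wrist_force': array([ 0.231, -0.152,  1.032]), 'moment': array([-0.015,  0.035, -0.011]), 'gripper_width': np.float64(0.092)}
side {'intrinsics': [[374.999, 0.0, 324.806], [0.0, 374.999, 204.373], [0.0, 0.0, 1.0]], 'eye': [0.187, 0.619, 0.544], 'rotation': [[-0.878, 0.258, -0.402], [-0.478, -0.464, 0.746], [0.006, 0.847, 0.531]]} 0.996109375
case [([0.535, 0.24, 0.001], 0.88)]
lock_left_wing [([0.478, 0.354, 0.132], 0.67)]
lock_right_wing [([0.47, 0.126, 0.134], 0.79)]
cover_handle [([0.467, 0.238, 0.132], 0.83)]
cover_hinge [([0.635, 0.238, 0.095], 0.87)]
spacer_a [([0.478, -0.183, 0.005], 0.87), ([0.397, 0.001, 0.005], 0.78
[... 774 characters left out ...]
r_a [([0.305, -0.176, 0.0], 0.87), ([0.401, 0.001, 0.002], 0.55), ([0.585, -0.167, 0.007], 0.54), ([0.472, -0.188, 0.003], 0.53)]
mat [([0.548, -0.234, -0.004], 0.71), ([0.615, -0.286, 0.006], 0.39)]
drill_holder [([0.616, -0.287, 0.001], 0.58)]
mill_holder [([0.506, -0.305, 0.002], 0.72)]
oil_bottle [([0.678, 0.004, 0.002], 0.91)]
wrist {'intrinsics': [[313.495, 0.0, 325.812], [0.0, 313.495, 198.852], [0.0, 0.0, 1.0]], 'T_tool_cam': [[0.0, -0.956, -0.294, -0.083], [0.0, 0.294, -0.956, -0.17], [1.0, -0.0, 0.0, 0.001], [0.0, 0.0, 0.0, 1.0]]} 0.99616015625
case []
lock_left_wing []
lock_right_wing []
cover_handle []
cover_hinge []
spacer_a []
mat []
drill_holder []
mill_holder []
oil_bottle []
```

View pics/top0.png

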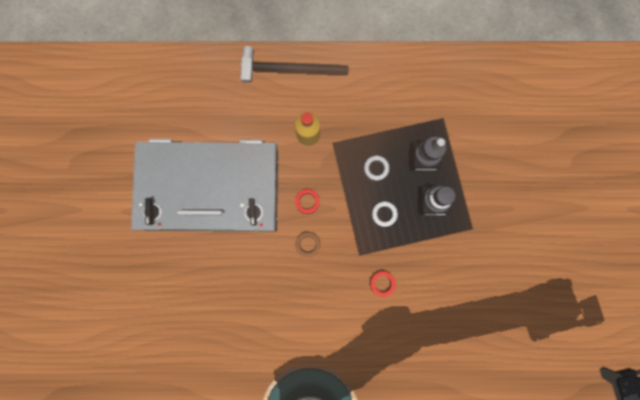

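View pics/side0.png

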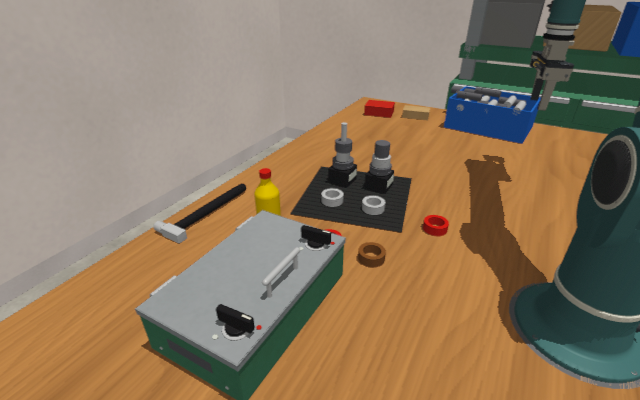

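```bash
cat > meas.py <<'E'
from h import *
out={}
for c in ['top','side']:
    p,d,P=shoot(c);W=world(d,P);ok=d>0
    m=ok&(W[...,0]>.40)&(W[...,0]<.68)&(W[...,1]>.04)&(W[...,1]<.44)
    cov=m&(abs(W[...,2]-.0975)<.006)
    q=W[cov];print(c,'cover z',np.median(q[:,2]),cov.sum(),cv2.minAreaRect((q[:,:2]*1000).astype(np.float32)))
    for n,(a,b) in {'L':(.29,.42),'R':(.06,.18)}.items():
        w=m&(W[...,2]>.117)&(W[...,2]<.15)&(W[...,1]>a)&(W[...,1]<b)&(p.max(-1)<90)
        q=W[w]; print(n,'wing',len(q),q.mean(0).round(4),'topz',np.percentile(q[:,2],[50,90]).round(4),cv2.minAreaRect((q[:,:2]*1000).astype(np.float32)),cv2.fitLine((q[q[:,2]>.127][:,:2]*1000).astype(np.float32),cv2.DIST_L2,0,.01,.01).ravel()[:2])
    w=m&(W[...,2]>.117)&(W[...,2]<.15)&(W[...,1]>.18)&(W[...,1]<.30)
    q=W[w];print('handle',len(q),np.median(q,0).round(4),np.percentile(q[:,2],90).round(4),cv2.minAreaRect((q[:,:2]*1000).astype(np.float32)))
    g=ok&(p.max(-1).astype(int)-p.min(-1)<30)&(p.min(-1)>110)
    for n,(a,b) in {'far':(.585,-.168),'near':(.475,-.185)}.items():
        w=g&(np.hypot(W[...,0]-a,W[...,1]-b)<.05)&(W[...,2]>.018)
        q=W[w&(W[...,2]>.0)]; t=q[:,2]>np.percentile(q[:,2],60)-.004;q=q[t]
        (ce,r)=cv2.minEnclosingCircle((q[:,:2]*1000).astype(np.float32))
        print(n,len(q),np.median(q[:,2]),ce,r)
    im=cv2.resize(p[130:240,120:290] if c=='top' else p[200:370,150:350],None,fx=4,fy=4,interpolation=cv2.INTER_CUBIC);save('crop_'+c,im[:600,:800])
E
python3 meas.py
```

```text
top cover z 0.0967908396305932 11773 ((537.2099609375, 239.38333129882812), (326.1135559082031, 209.562255859375), 89.29041290283203)
L wing 127 [0.4774 0.3511 0.1277] topz [0.1293 0.1321] ((473.50982666015625, 352.66265869140625), (57.62667465209961, 10.838356018066406), 3.778446912765503) [0.9970323  0.07698472]
R wing 96 [0.476  0.1233 0.13  ] topz [0.1307 0.1331] ((471.9576110839844, 124.50215148925781), (53.835208892822266, 12.185527801513672), 5.369924545288086) [0.9984885  0.05496159]
handle 226 [0.4698 0.2387 0.1363] 0.1387 ((469.8805236816406, 239.2462615966797), (98.64212799072266, 9.419291496276855), 89.87271118164062)
far 250 0.02766018836748041 (585.7394409179688, -165.15509033203125) 30.25779151916504
near 254 0.027626214469276933 (472.4446105957031, -182.9169464111328) 29.798229217529297
side cover z 0.09784091679145496 14423 ((538.846923828125, 240.31173706054688), (326.4197082519531, 212.10415649414062), 89.44963073730469)
L wing 465 [0.4722 0.359  0.128 ] topz [0.13   0.1328] ((474.0380859375, 356.73260498046875), (59.97522735595703, 12.913057327270508), 3.2164156436920166) [0.9993278  0.03666022]
R wing 277 [0.4713 0.1301 0.1268] topz [0.1277 0.1324] ((471.65350341796875, 128.34774780273438), (57.824249267578125, 13.740021705627441), 2.5854218006134033) [0.9976257  0.06886868]
handle 389 [0.4685 0.2487 0.1367] 0.1385 ((469.8056640625, 242.72171020507812), (97.43047332763672, 10.938011169433594), 88.96961212158203)
far 133 0.027777580075583397 (588.0955810546875, -163.18115234375) 30.661128997802734
near 147 0.027876116876008217 (474.0589904785156, -180.2384490966797) 30.80364990234375
```

```bash
cat >> h.py <<'E'
def down(th):
    # tool x axis at heading th (world), tool pointing down; jaws (tool z) at heading th+90deg
    c,s=np.cos(th),np.sin(th);x=np.array([c,s,0]);y=np.array([0,0,-1.]);return np.stack([x,y,np.cross(x,y)],1)
def st(tag=''):
    s=env.sense();print(tag,'t',round(float(s['t']),2),'p',np.round(s['ee_pos'],4),'q',np.round(s['joint_positions'],2),'F',np.round(s['wrist_force'],1),'w',round(float(s['gripper_width']),4));return s
E
python3 - <<'E'
from h import *
for nm,pos,th in [('ov',(.42,.24,.34),np.pi),('R0',(.472,.125,.112),np.pi+.06),('R1',(.472,.125,.112),1.5*np.pi),('L0',(.472,.355,.112),np.pi),('L1',(.472,.355,.112),1.5*np.pi),('R0b',(.472,.125,.112),0),('R1b',(.472,.125,.112),np.pi/2),('H',(.47,.24,.118),np.pi/2),('H2',(.47,.24,.118),-np.pi/2)]:
    q=solver.inverse_kinematics(np.array(pos),down(th));print(nm,None if q is None else np.round(q,2))
# tilted handle
def tilt(a,s=1):
    y=np.array([-np.sin(a),0,-np.cos(a)]);z=np.array([np.cos(a),0,-np.sin(a)])*s;x=np.cross(y,z);return np.stack([x,y,z],1)
for s in (1,-1):
  for thd in (0,10,20,30,40,50,60):
    r=[]
    for ad in (0,10,20,30,40,50):
      th=np.radians(thd);a=np.radians(ad)
      h=np.array([.635-.165*np.cos(th)+.04*np.sin(th),.24,.0925+.165*np.sin(th)+.04*np.cos(th)])
      R=tilt(a,s);q=solver.inverse_kinematics(h+R[:,1]*.017,R);r.append('ok' if q is not None else '--')
    print(s,thd,r)
E
```

```text
ov [-0.79  0.06  0.21  1.85 -0.01  1.23 -2.14]
R0 [ 0.28  0.46 -0.74  2.04  0.43  0.8  -2.22]
R1 [ 0.58  0.7  -1.19  2.02  0.79  0.98 -1.02]
L0 [-0.1   0.65 -0.82  1.79  0.58  0.95 -2.74]
L1 [ 0.06  0.82 -1.11  1.78  0.83  1.09 -1.35]
R0b [ 0.55  0.66 -1.14  2.03  0.75  0.95  0.59]
R1b [ 0.64  0.82 -1.32  2.02  0.92  1.09  2.02]
H [ 0.39  0.88 -1.33  1.93  0.95  1.16  1.82]
H2 [ 0.14  0.56 -0.87  1.94  0.55  0.89 -1.01]
1 0 ['ok', 'ok', 'ok', 'ok', 'ok', 'ok']
1 10 ['ok', 'ok', 'ok', 'ok', 'ok', 'ok']
1 20 ['ok', 'ok', 'ok', 'ok', 'ok', 'ok']
1 30 ['ok', 'ok', 'ok', 'ok', 'ok', 'ok']
1 40 ['ok', 'ok', 'ok', 'ok', 'ok', '--']
1 50 ['ok', 'ok', 'ok', 'ok', 'ok', '--']
1 60 ['ok', 'ok', 'ok', 'ok', '--', '--']
-1 0 ['ok', 'ok', 'ok', 'ok', 'ok', 'ok']
-1 10 ['ok', 'ok', 'ok', 'ok', 'ok', 'ok']
-1 20 ['ok', 'ok', 'ok', 'ok', 'ok', 'ok']
-1 30 ['ok', 'ok', 'ok', 'ok', 'ok', 'ok']
-1 40 ['ok', 'ok', 'ok', 'ok', 'ok', '--']
-1 50 ['ok', 'ok', 'ok', 'ok', 'ok', '--']
-1 60 ['ok', 'ok', 'ok', 'ok', '--', '--']
```

```bash
python3 - <<'E'
from h import *
s0=env.sense();q0=np.array(s0['joint_positions']);R0=np.array(s0['tcp_rot'])
st()
q=q0.copy();q[0]=-0.25;q[1]-=.3;q[6]=-1.7
env.goto_joints(q);s=st()
for nm,pos,th in [('ov',(.44,.24,.34),np.pi),('R0',(.472,.125,.112),np.pi+.06),('R1',(.472,.125,.112),1.5*np.pi),('L0',(.472,.355,.112),np.pi),('L1',(.472,.355,.112),1.5*np.pi),('H2',(.47,.24,.118),-np.pi/2)]:
    q=solver.inverse_kinematics(np.array(pos),down(th));print(nm,None if q is None else np.round(q,2))
p,d,P=shoot('wrist','w1')
E
```

```text
t 1.75 p [ 0.1582 -0.6305  0.2146] q [ 1.28  0.47 -0.01  1.6   0.01  1.07 -0.06] F [0.4 0.2 0.7] w 0.0918
 t 4.96 p [0.6344 0.1321 0.4104] q [-0.25  0.17 -0.01  1.6   0.01  1.07 -1.7 ] F [-0.4  0.6 -0.2] w 0.0918
ov [-0.47  0.11 -0.1   1.79  0.01  1.24 -2.15]
R0 [-0.29  0.34 -0.04  2.07  0.02  0.72 -1.86]
R1 [-0.2   0.35 -0.15  2.07  0.08  0.73 -0.4 ]
L0 [-0.58  0.5  -0.16  1.83  0.11  0.82 -2.36]
L1 [-0.48  0.51 -0.29  1.82  0.19  0.84 -0.86]
H2 [-0.35  0.41 -0.23  1.97  0.13  0.78 -0.65]
```

View pics/w1.png

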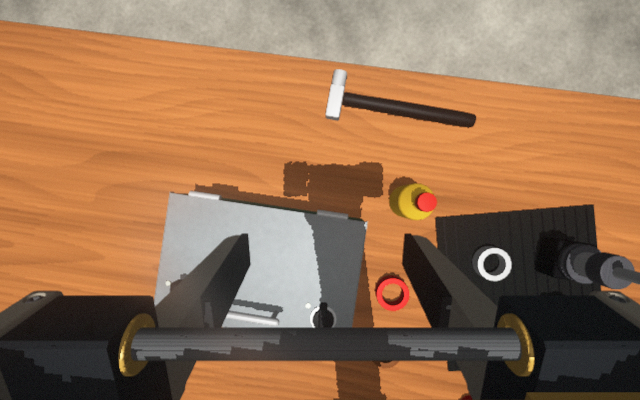

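View pics/crop_top.png

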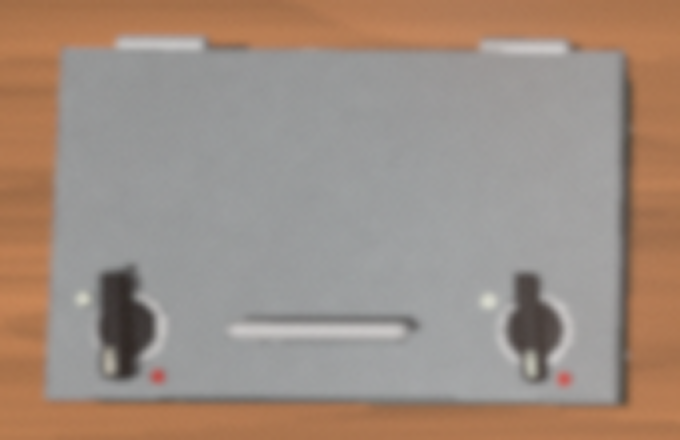

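```bash
cat > lock.py <<'E'
from h import *
import sys
x,y=float(sys.argv[1]),float(sys.argv[2])
a=.4
env.reach(np.array([x,y,.19]),down(np.pi+a));st('above')
env.movel(np.array([x,y,.112]),rate=.12);st('at')
effector.grasp(20);st('grip')
for b in (.9,1.3,np.pi/2+.03):
    env.movel(np.array([x,y,.112]),down(np.pi+b),rate=.12)
    s=st('turn');print('mom',np.round(s['moment'],2))
effector.release();env.movel(np.array([x,y,.19]),rate=.2);st('up')
E
python3 lock.py .472 .1255
```

```text
above t 6.06 p [0.4736 0.1258 0.1911] q [-0.26  0.23 -0.08  2.01  0.02  0.9  -1.52] F [-0.3  0.9  0. ] w 0.0918
at t 6.86 p [0.4727 0.1257 0.1126] q [-0.27  0.35 -0.07  2.07  0.04  0.72 -1.53] F [-0.2 -0.4  0.1] w 0.0914
grip t 8.05 p [0.4724 0.1251 0.1121] q [-0.27  0.35 -0.07  2.07  0.04  0.72 -1.53] F [ 2.6 -1.8 -1.3] w 0.0121
turn t 8.7 p [0.4726 0.1251 0.1121] q [-0.18  0.35 -0.18  2.07  0.09  0.73 -1.09] F [ 3.9 -3.3 -0.9] w 0.0118
mom [-0.69 -0.84 -0.03]
turn t 9.25 p [0.4726 0.1252 0.1121] q [-0.1   0.36 -0.27  2.06  0.14  0.73 -0.73] F [ 4.2 -3.3 -2.3] w 0.0117
mom [-0.8  -1.14  0.06]
turn t 9.7 p [0.4726 0.1252 0.1121] q [-0.05  0.37 -0.33  2.06  0.18  0.74 -0.46] F [ 5.3 -2.6 -2.3] w 0.0122
mom [-0.76 -1.06 -0.27]
up t 11.47 p [0.4717 0.1252 0.1895] q [-0.02  0.25 -0.36  2.    0.11  0.91 -0.4 ] F [ 0.6 -1.   0.2] w 0.0921
```

```bash
python3 lock.py .4735 .355; python3 - <<'E'
from h import *
p,d,P=shoot('side');save('side2',p);
p2,d,P=shoot('top');save('top2',cv2.resize(p2[100:260,100:340],None,fx=3,fy=3))
E
```

```text
above t 12.86 p [0.4735 0.354  0.1891] q [-0.52  0.41 -0.23  1.76  0.11  0.98 -1.97] F [-0.1 -0.1 -0.9] w 0.0922
at t 13.66 p [0.474  0.3553 0.1126] q [-0.53  0.51 -0.22  1.82  0.14  0.83 -1.99] F [ 0.1 -0.3  0.8] w 0.0919
grip t 14.84 p [0.4737 0.3547 0.112 ] q [-0.53  0.51 -0.22  1.82  0.14  0.83 -1.99] F [ 0.9 -1.  -0.3] w 0.012
turn t 15.49 p [0.4742 0.3544 0.112 ] q [-0.44  0.52 -0.34  1.81  0.22  0.84 -1.56] F [ 2.2 -1.6 -0.8] w 0.0118
mom [-0.49 -0.57 -0.1 ]
turn t 16.04 p [0.4745 0.3544 0.1121] q [-0.37  0.54 -0.43  1.81  0.29  0.86 -1.21] F [ 5.  -2.7 -0.6] w 0.0116
mom [-0.7  -1.13 -0.  ]
turn t 16.49 p [0.4747 0.3543 0.112 ] q [-0.32  0.55 -0.5   1.8   0.34  0.87 -0.95] F [ 4.7 -4.2 -0.1] w 0.0121
mom [-0.72 -1.26 -0.29]
up t 18.26 p [0.4733 0.3545 0.1894] q [-0.29  0.46 -0.54  1.75  0.27  1.01 -0.9 ] F [ 0.  -0.2 -0.4] w 0.0917
```

View pics/side2.png

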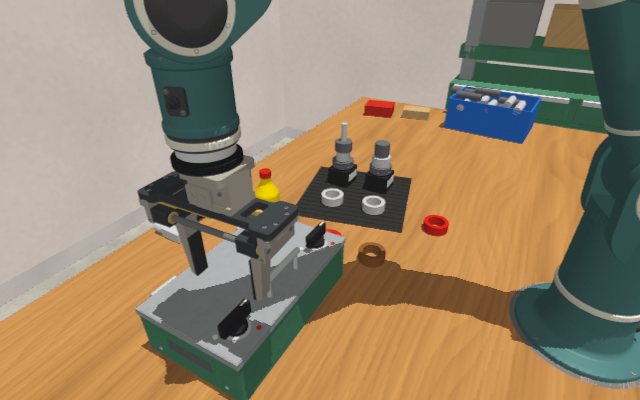

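View pics/top2.png

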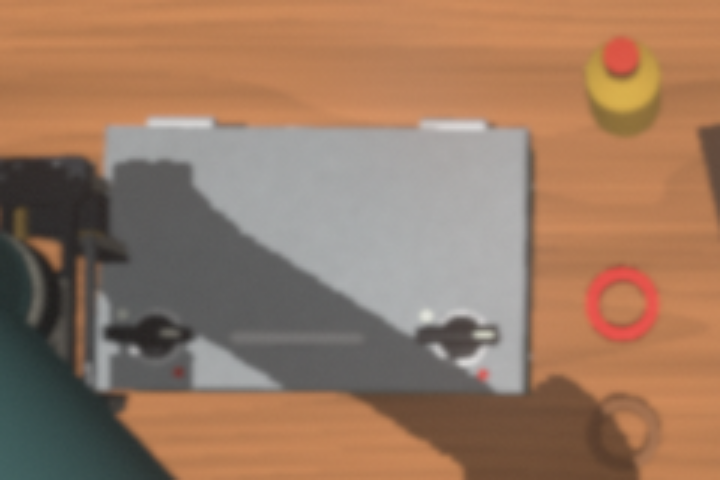

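```bash
cat > cov.py <<'E'
from h import *
def tilt(a):
    y=np.array([-np.sin(a),0,-np.cos(a)]);z=np.array([np.cos(a),0,-np.sin(a)]);return np.stack([np.cross(y,z),y,z],1)
hx,hz,Y=.635,.0925,.2405
def tgt(th,a,off=.017):
    h=np.array([hx-.165*np.cos(th)+.04*np.sin(th),Y,hz+.165*np.sin(th)+.04*np.cos(th)])
    R=tilt(a);return h+R[:,1]*off,R
E
python3 - <<'E'
from cov import *
env.reach(np.array([.470,Y,.18]),tilt(0));st('above')
env.movel(tgt(0,0)[0],rate=.12);st('at')
effector.grasp(40);st('grip')
for t in (8,16,24,32,40,48):
    p,R=tgt(np.radians(t),np.radians(t*.875))
    env.movel(p,R,rate=.12);s=st(t)
    if np.linalg.norm(s['wrist_force'])>45: print('high');break
E
```

```text
above t 18.89 p [0.4698 0.2397 0.1793] q [-0.09  0.36 -0.54  1.91  0.23  0.93 -0.74] F [ 0.2  0.8 -1. ] w 0.0917
at t 19.57 p [0.4701 0.2414 0.1158] q [-0.13  0.45 -0.5   1.96  0.3   0.8  -0.8 ] F [ 0.5 -0.2 -0.1] w 0.0919
grip t 20.79 p [0.4707 0.2405 0.1155] q [-0.13  0.45 -0.5   1.96  0.3   0.8  -0.8 ] F [ 2.2  0.  -1.6] w 0.0098
8 t 21.13 p [0.4757 0.2404 0.1377] q [-0.08  0.49 -0.53  1.85  0.21  0.98 -0.7 ] F [ 4.3 -0.1 -0.8] w 0.0096
16 t 21.48 p [0.4835 0.2403 0.159 ] q [-0.06  0.54 -0.54  1.73  0.16  1.15 -0.64] F [ 4.1  0.  -3.2] w 0.0098
24 t 21.82 p [0.4942 0.2402 0.1791] q [-0.05  0.61 -0.54  1.6   0.12  1.32 -0.6 ] F [ 3.8 -1.  -4.7] w 0.0098
32 t 22.16 p [0.508  0.24   0.1979] q [-0.05  0.68 -0.53  1.47  0.08  1.49 -0.58] F [ 2.6 -1.8 -5.3] w 0.0099
40 t 22.5 p [0.5241 0.2399 0.2145] q [-0.06  0.76 -0.53  1.33  0.05  1.66 -0.56] F [ 0.4 -4.5 -6.1] w 0.0099
48 t 22.84 p [0.5426 0.2397 0.2288] q [-0.08  0.85 -0.51  1.19  0.02  1.82 -0.56] F [-1.4 -6.2 -3.3] w 0.0095
```

```bash
python3 - <<'E'
from cov import *
p,d,P=shoot('side','side3')
E
```

```text
(no output)
```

View pics/side3.png

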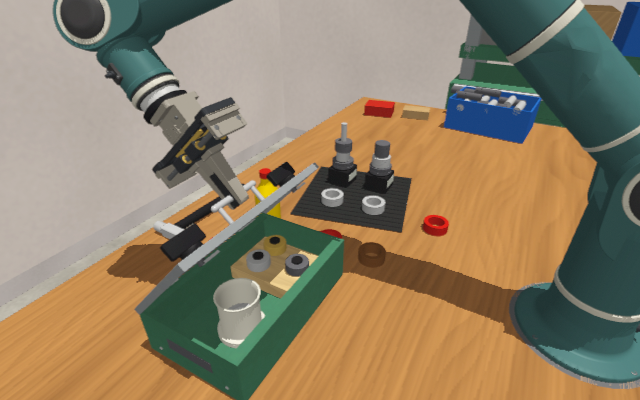

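```bash
python3 - <<'E'
from cov import *
effector.release();st('rel')
p,R=tgt(np.radians(48),np.radians(42),-.10);env.movel(p,rate=.25);st('retr')
env.reach(np.array([.47,Y,.43]),down(0));st('over')
p,d,P=shoot('side','side4')
for t in (60,75,90): 
    th=np.radians(t);print(solver.inverse_kinematics(np.array([hx-.201*np.cos(th)-.01,Y,hz+.201*np.sin(th)-.03]),down(0)))
E
```

```text
rel t 24.15 p [0.5429 0.2405 0.2292] q [-0.08  0.86 -0.51  1.18  0.02  1.83 -0.56] F [-0.1  0.2  0.4] w 0.0918Traceback (most recent call last):
  File "<stdin>", line 3, in <module>
station.PlanningError: the arm cannot follow that straight line within its joint ranges
```

```bash
python3 - <<'E'
from cov import *
for off in (0,-.02,-.04,-.06,-.1):
    print(off,[(a,np.round(q[[3,5]],2)) for a in (42,40,38,36,33,30,25) for q in [solver.inverse_kinematics(*tgt(np.radians(48),np.radians(a),off))] if q is not None])
E
```

```text
0 [(40, array([1.16, 1.83])), (38, array([1.18, 1.8 ])), (36, array([1.21, 1.76])), (33, array([1.24, 1.71])), (30, array([1.28, 1.66])), (25, array([1.34, 1.57]))]
-0.02 [(38, array([1.13, 1.84])), (36, array([1.15, 1.81])), (33, array([1.19, 1.76])), (30, array([1.23, 1.7 ])), (25, array([1.3 , 1.61]))]
-0.04 [(33, array([1.14, 1.8 ])), (30, array([1.18, 1.75])), (25, array([1.25, 1.66]))]
-0.06 [(33, array([1.1 , 1.84])), (30, array([1.13, 1.79])), (25, array([1.21, 1.7 ]))]
-0.1 [(25, array([1.1 , 1.79]))]
```

```bash
python3 - <<'E'
from cov import *
for off,a in ((0,39.5),(-.04,31),(-.1,22)):
    env.movel(*tgt(np.radians(48),np.radians(a),off),rate=.2);st('retr')
env.reach(np.array([.47,Y,.43]),down(0));st('over')
p,d,P=shoot('side','side4')
for t in (60,75,90): 
    th=np.radians(t);print(np.round(solver.inverse_kinematics(np.array([hx-.201*np.cos(th)-.01,Y,hz+.201*np.sin(th)-.03]),down(0)),2))
E
```

```text
retr t 24.4 p [0.555  0.241  0.2435] q [-0.08  0.84 -0.51  1.16  0.03  1.82 -0.56] F [-0.2  0.6 -0.7] w 0.0919
retr t 24.75 p [0.5749 0.241  0.278 ] q [-0.08  0.75 -0.51  1.17  0.07  1.77 -0.55] F [-0.1  0.4 -0.4] w 0.092
retr t 25.2 p [0.5915 0.2404 0.3344] q [-0.08  0.65 -0.51  1.16  0.11  1.73 -0.56] F [-0.1  0.3 -0.5] w 0.0919
over t 26.49 p [0.4706 0.2397 0.429 ] q [ 0.25  0.23 -0.93  1.55  0.18  1.46  0.88] F [ 0.8  0.4 -0.4] w 0.0919
[ 0.15  0.47 -0.84  1.72  0.38  1.13  0.77]
[ 0.14  0.53 -0.84  1.59  0.41  1.21  0.79]
[ 0.12  0.61 -0.83  1.46  0.46  1.28  0.82]
```

View pics/side4.png

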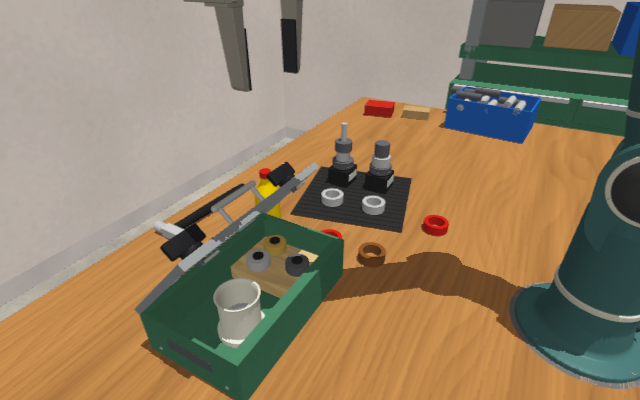

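```bash
python3 - <<'E'
from cov import *
effector.grasp(20)
env.movel(np.array([.465,Y,.215]),rate=.25);st('dn')
for t in (55,65,75,84,91):
    th=np.radians(t);env.movel(np.array([hx-.201*np.cos(th)-.010,Y,hz+.201*np.sin(th)-.03]),rate=.12);st(t)
p,d,P=shoot('side','side5');W=world(d,P)
E
```

```text
dn t 28.9 p [0.4657 0.2412 0.2162] q [ 0.16  0.39 -0.87  1.87  0.35  1.04  0.72] F [0.1 0.7 0.2] w 0.0004
55 t 29.43 p [0.5076 0.2419 0.2289] q [ 0.15  0.45 -0.84  1.76  0.37  1.1   0.75] F [-10.    0.1   8.2] w 0.0004
65 t 29.88 p [0.5405 0.2414 0.2464] q [ 0.14  0.48 -0.83  1.68  0.38  1.15  0.78] F [-1.3  0.5  0.8] w 0.0003
75 t 30.32 p [0.5735 0.2401 0.2565] q [ 0.13  0.52 -0.81  1.59  0.4   1.2   0.81] F [-0.5 -0.6 -0.2] w 0.0001
84 t 30.73 p [0.6041 0.2403 0.262 ] q [ 0.11  0.56 -0.8   1.51  0.41  1.24  0.83] F [ 0.5  0.3 -0.6] w 0.0004
91 t 31.09 p [0.6285 0.2405 0.2633] q [ 0.09  0.6  -0.78  1.45  0.43  1.27  0.84] F [ 0.2  0.7 -0.3] w 0.0004
```

View pics/side5.png

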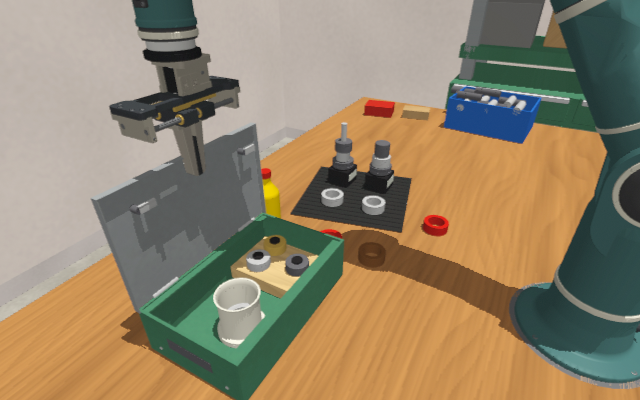

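```bash
cat > ang.py <<'E'
from h import *
def cover_angle(cam='side'):
    p,d,P=shoot(cam);W=world(d,P)
    c=(p.max(-1).astype(int)-p.min(-1)<25)&(d>0)&(W[...,2]>.11)&(W[...,2]<.26)&(W[...,0]>.55)&(W[...,0]<.75)&(W[...,1]>.1)&(W[...,1]<.4)&(np.abs(W[...,1]-.2405)>.04)
    q=W[c];k=np.polyfit(q[:,2],q[:,0],1)
    for _ in range(5):
        r=q[:,0]-np.polyval(k,q[:,2]);m=np.abs(r)<.004;k=np.polyfit(q[m,2],q[m,0],1)
    print('cover',c.sum(),m.sum(),'angle',np.pi/2+np.arctan(k[0]),'x at hinge z',np.polyval(k,.0925),'x .26',np.polyval(k,.26))
if __name__=='__main__': cover_angle()
E
python3 ang.py
```

```text
cover 8396 8133 angle 1.5932013352763614 x at hinge z 0.6365720003527068 x .26 0.640325467355005
```

```bash
cat > sp.py <<'E'
from h import *
TH=1.5*np.pi+.157
def ring_fit(cam,guess,z,r=.05,band=.005,name=None):
    p,d,P=shoot(cam,name);W=world(d,P)
    g=(d>0)&(np.hypot(W[...,0]-guess[0],W[...,1]-guess[1])<r)&(np.abs(W[...,2]-z)<band)&(p.max(-1).astype(int)-p.min(-1)<40)
    q=W[g]
    if len(q)<20: print(cam,'few');return None
    ce,rr=cv2.minEnclosingCircle((q[:,:2]*1000).astype(np.float32))
    # robust circle: edge midline
    u=q[:,:2];m=u.mean(0)
    print(cam,'n',len(q),'z',np.median(q[:,2]).round(4),'encl',np.round(ce,1),round(rr,1),'mean',m.round(4));return np.array(ce)/1000
E
python3 - <<'E'
from sp import *
env.movel(np.array([.52,.2405,.29]),rate=.25)
env.reach(np.array([.473,-.18,.19]),down(TH));st('hov')
effector.release()
env.movel(np.array([.473,-.1816,.13]),rate=.2);st()
ring_fit('wrist',(.473,-.1816),.028,name='w2')
ring_fit('wrist',(.587,-.1642),.028)
for c in('top','side'):
    p,d,P=shoot(c,c+'6');W=world(d,P)
    g=(d>0)&(np.hypot(W[...,0]-.525,W[...,1]-.2955)<.055)&(np.abs(W[...,2]-.089)<.006)
    q=W[g];print(c,g.sum(),np.median(q[:,2]),cv2.minEnclosingCircle((q[:,:2]*1000).astype(np.float32)))
    m=(d>0)&(np.abs(W[...,2]-.092)<.004)&(W[...,0]>.4)&(W[...,0]<.66)&(W[...,1]>.05)&(W[...,1]<.43)&(p[...,1]>p[...,0]*1.3)
    q=W[m];print('rim',m.sum(),cv2.minAreaRect((q[:,:2]*1000).astype(np.float32)))
E
python3 ang.py
```

```text
hov t 33.39 p [ 0.4739 -0.1787  0.1903] q [ 0.85  0.34 -0.66  1.94  0.25  0.94  0.23] F [0.4 0.2 0.3] w 0.0005
 t 35.22 p [ 0.4731 -0.1813  0.1301] q [ 0.81  0.42 -0.61  1.99  0.33  0.83  0.17] F [-0.1  0.1 -1.1] w 0.092
wrist n 1849 z 0.0272 encl [ 473.6 -183.8] 30.0 mean [ 0.4734 -0.1826]
wrist n 1933 z 0.0273 encl [ 586.8 -166.2] 30.3 mean [ 0.5862 -0.1647]
top 241 0.08706747716882823 ((524.7459716796875, 294.62811279296875), 38.774654388427734)
rim 996 ((535.6954345703125, 242.17636108398438), (306.9100646972656, 197.94769287109375), 89.74788665771484)
side 458 0.08823301168470282 ((526.373046875, 296.06817626953125), 39.01552200317383)
rim 3466 ((536.0908813476562, 240.45086669921875), (321.65472412109375, 202.0884552001953), 89.54095458984375)
cover 8415 8159 angle 1.5926280754621003 x at hinge z 0.6366490623574503 x .26 0.6403064613472405
```

View pics/w2.png

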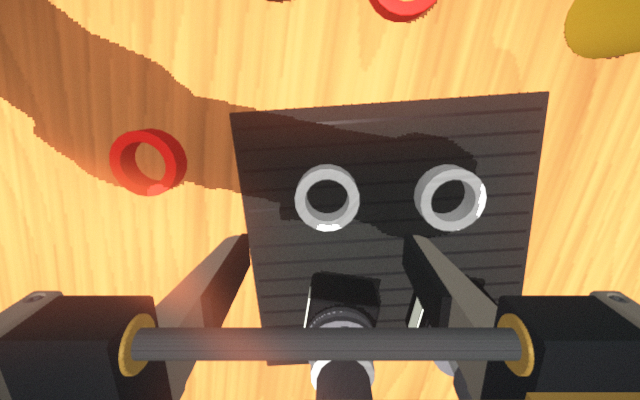

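View pics/top6.png

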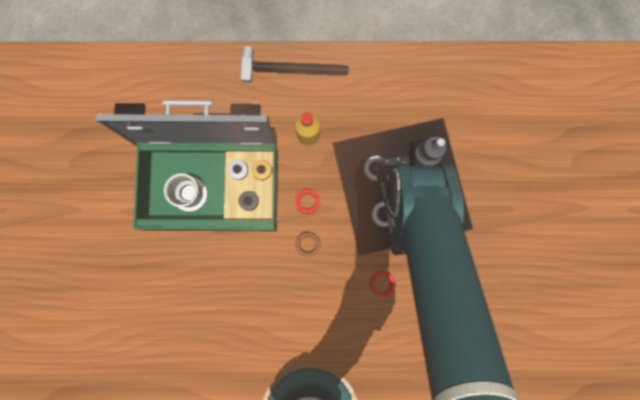

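```bash
python3 - <<'E'
from sp import *
x,y=.4735,-.183
env.movel(np.array([x,y,.05]),rate=.2)
env.movel(np.array([x,y,.0185]),rate=.1);st('at')
effector.grasp(30);st('grip')
env.movel(np.array([x,y,.21]),rate=.25);st('lift')
env.reach(np.array([.5255,.2955,.20]),down(0));st('tube')
p,d,P=shoot('wrist','w3');shoot('side','side7')
W=world(d,P);g=(d>0)&(np.hypot(W[...,0]-.525,W[...,1]-.2955)<.055)&(np.abs(W[...,2]-.089)<.005)
q=W[g];print(g.sum(),cv2.minEnclosingCircle((q[:,:2]*1000).astype(np.float32)))
E
```

```text
at t 36.48 p [ 0.4737 -0.183   0.0188] q [ 0.7   0.6  -0.49  2.04  0.48  0.61  0.04] F [ 1.  -0.3 -0.9] w 0.0918
grip t 37.08 p [ 0.4737 -0.1831  0.0187] q [ 0.7   0.6  -0.49  2.04  0.48  0.61  0.04] F [-0.   0.   2.3] w 0.0585
lift t 38.0 p [ 0.4722 -0.1828  0.2085] q [ 0.87  0.32 -0.67  1.92  0.23  0.99  0.25] F [ 0.2 -0.1 -3. ] w 0.0583
tube t 39.76 p [0.5264 0.2938 0.1997] q [ 0.15  0.65 -1.03  1.69  0.6   1.16  0.53] F [-0.6  0.1 -2.2] w 0.0587
1026 ((525.861328125, 293.2639465332031), 38.177215576171875)
```

View pics/w3.png

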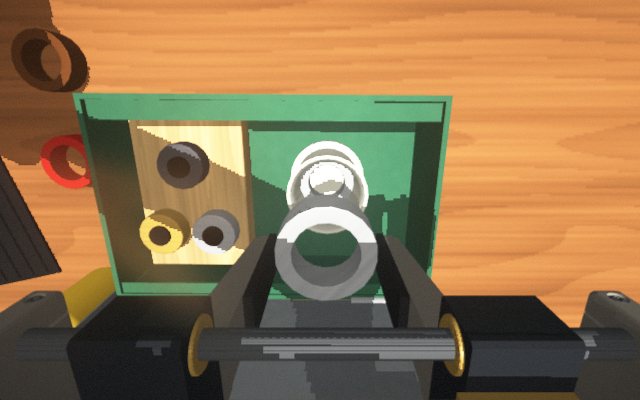

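View pics/side7.png

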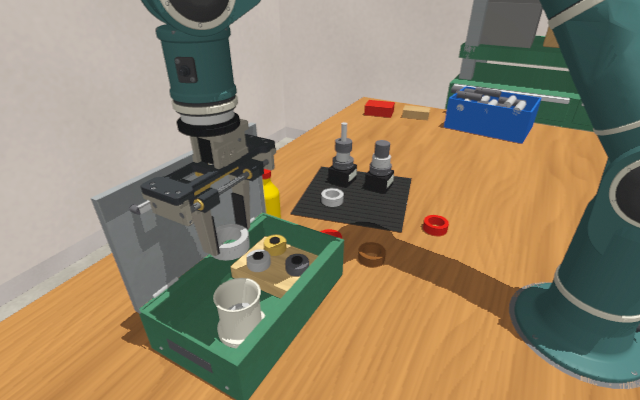

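```bash
python3 - <<'E'
from sp import *
from scipy.optimize import least_squares
p,d,P=shoot('wrist');s=st();W=world(d,P);e=np.array(s['ee_pos'])
g=(d>0)&(np.hypot(W[...,0]-e[0],W[...,1]-e[1])<.034)&(np.abs(W[...,2]-.2095)<.02)
print(np.percentile(W[g][:,2],[5,50,95]))
def circ(q,lo,r0,side):
    # outer points per azimuth
    f=lambda c:0
    c=q[:,:2].mean(0)
    for _ in range(8):
        v=q[:,:2]-c;a=np.arctan2(v[:,1],v[:,0]);r=np.hypot(*v.T);b=np.digitize(a,np.linspace(-np.pi,np.pi,61))
        idx=[np.where(b==k)[0][np.argmax(r[b==k])] for k in np.unique(b) if (b==k).sum()>2]
        sol=least_squares(lambda t:np.hypot(q[idx,0]-t[0],q[idx,1]-t[1])-t[2],[*c,r0],loss='soft_l1',f_scale=.001);c=sol.x[:2]
    return sol.x.round(4),len(idx)
zt=np.median(W[g][:,2]);m=g&(np.abs(W[...,2]-zt)<.004)
print('ring',zt,m.sum(),circ(W[m],0,.03,0),cv2.minEnclosingCircle((W[m][:,:2]*1000).astype(np.float32)))
g=(d>0)&(np.hypot(W[...,0]-.525,W[...,1]-.295)<.046)&(np.abs(W[...,2]-.089)<.004)&(W[...,0]<.5295)
print('tube',g.sum(),np.median(W[g][:,2]),circ(W[g],0,.038,0),cv2.minEnclosingCircle((W[g][:,:2]*1000).astype(np.float32)))
E
```

```text
t 39.91 p [0.5262 0.2941 0.2   ] q [ 0.15  0.65 -1.03  1.69  0.6   1.16  0.53] F [-0.5  0.2 -3.8] w 0.0585
[0.19336247 0.20829498 0.22013408]
ring 0.2082949838340102 4836 (array([0.5256, 0.2926, 0.0299]), 60) ((523.6907348632812, 294.2091064453125), 33.28993225097656)
tube 621 0.08809097379659953 (array([0.5257, 0.2933, 0.0379]), 32) ((525.1661376953125, 293.37237548828125), 37.928165435791016)
```

```bash
cat > put.py <<'E'
from sp import *
def put(x,y):
    env.movel(np.array([x,y,.112]),rate=.2);st('dn')
    for z in (.105,.100,.096,.093):
        env.movel(np.array([x,y,z]),rate=.05);s=st(z)
        if s['wrist_force'][2]>8: print('contact');break
E
python3 - <<'E'
from put import *
put(.5263,.2948)
shoot('side','side8');shoot('wrist','w4')
E
```

```text
dn t 40.5 p [0.5267 0.2954 0.1128] q [ 0.1   0.74 -0.95  1.76  0.7   1.02  0.46] F [-0.3 -0.3 -2.6] w 0.059
0.105 t 40.79 p [0.5266 0.2949 0.1055] q [ 0.1   0.75 -0.94  1.76  0.71  1.01  0.45] F [ 0.5  0.7 -2.7] w 0.0584
0.1 t 41.04 p [0.5262 0.2946 0.0998] q [ 0.09  0.75 -0.94  1.76  0.71  1.    0.45] F [ 0.5  0.4 -3.1] w 0.0582
0.096 t 41.29 p [0.5261 0.2947 0.0957] q [ 0.09  0.76 -0.93  1.77  0.72  1.    0.44] F [-1.2  0.1 -3.1] w 0.0586
0.093 t 41.54 p [0.5262 0.2947 0.0928] q [ 0.09  0.76 -0.93  1.77  0.72  0.99  0.44] F [-0.2 -0.3 -2.1] w 0.0584
```

View pics/side8.png

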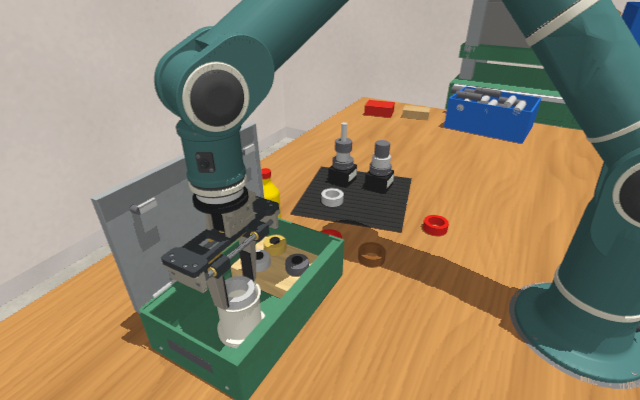

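```bash
python3 - <<'E'
from put import *
effector.release();st('rel')
env.movel(np.array([.5263,.2948,.20]),rate=.25);st('up')
p,d,P=shoot('wrist','w5');W=world(d,P)
g=(d>0)&(np.hypot(W[...,0]-.5257,W[...,1]-.2933)<.028)
q=W[g];print('in tube z pct',np.percentile(q[:,2],[5,25,50,75,95]).round(4))
E
```

```text
rel t 42.29 p [0.5263 0.2948 0.093 ] q [ 0.09  0.76 -0.93  1.77  0.72  0.99  0.44] F [ 0.2 -0.6  0.3] w 0.0921
up t 42.87 p [0.5263 0.2944 0.2   ] q [ 0.15  0.65 -1.03  1.69  0.6   1.16  0.53] F [-0.4  0.7 -0.1] w 0.0919
in tube z pct [0.0112 0.0589 0.3025 0.3049 0.3058]
```

View pics/w5.png

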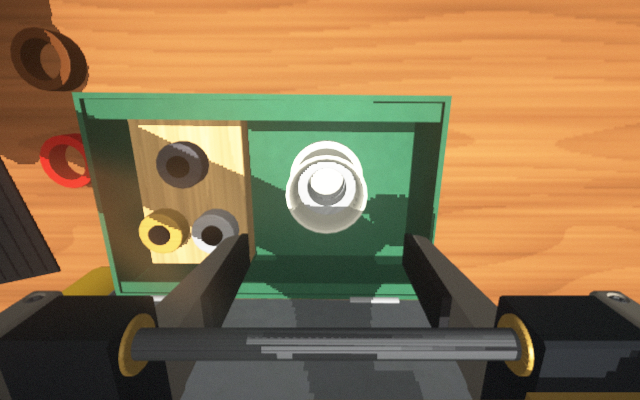

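```bash
python3 - <<'E'
from sp import *
env.reach(np.array([.47,.04,.25]),down(TH));st('via')
x,y=.5868,-.1652
env.reach(np.array([x,y,.16]),down(TH));st('hov')
ring_fit('wrist',(x,y),.028,name='w6')
env.movel(np.array([x,y,.05]),rate=.2)
env.movel(np.array([x,y,.0185]),rate=.1);st('at')
effector.grasp(30);st('grip')
env.movel(np.array([x,y,.24]),rate=.25);st('lift')
env.reach(np.array([.47,.04,.25]),down(TH))
env.reach(np.array([.5263,.2948,.20]),down(0));s=st('tube')
p,d,P=shoot('wrist','w7');W=world(d,P);e=np.array(s['ee_pos'])
g=(d>0)&(np.hypot(W[...,0]-e[0],W[...,1]-e[1])<.034)&(np.abs(W[...,2]-.2083)<.004)
q=W[g];c=q[:,:2].mean(0)
from scipy.optimize import least_squares
for _ in range(8):
    v=q[:,:2]-c;a=np.arctan2(v[:,1],v[:,0]);r=np.hypot(*v.T);b=np.digitize(a,np.linspace(-np.pi,np.pi,61))
    idx=[np.where(b==k)[0][np.argmax(r[b==k])] for k in np.unique(b) if (b==k).sum()>2]
    sol=least_squares(lambda t:np.hypot(q[idx,0]-t[0],q[idx,1]-t[1])-t[2],[*c,.03],loss='soft_l1',f_scale=.001);c=sol.x[:2]
print('ring-tcp',(sol.x[:2]-e[:2]).round(4),sol.x[2])
E
```

```text
via t 43.95 p [0.47   0.0409 0.2497] q [ 0.64  0.24 -0.9   1.94  0.22  1.06 -0.19] F [ 0.5 -0.2 -0.3] w 0.0919
hov t 44.94 p [ 0.5871 -0.1627  0.1606] q [ 0.74  0.58 -0.71  1.72  0.43  1.01  0.03] F [ 0.6  1.  -0.2] w 0.0919
wrist n 1540 z 0.0272 encl [ 587.1 -165.9] 30.0 mean [ 0.587  -0.1647]
at t 46.16 p [ 0.5864 -0.165   0.0178] q [ 0.65  0.75 -0.59  1.79  0.58  0.78 -0.08] F [-0.5  0.1  0.3] w 0.0918
grip t 46.76 p [ 0.5871 -0.1652  0.0188] q [ 0.65  0.75 -0.59  1.79  0.58  0.78 -0.08] F [ 0.2 -0.   0.5] w 0.0588
lift t 47.79 p [ 0.5855 -0.1653  0.2382] q [ 0.77  0.5  -0.75  1.65  0.36  1.15  0.08] F [-0.4  0.6 -4.3] w 0.0589
tube t 49.77 p [0.5274 0.2928 0.1995] q [ 0.19  0.69 -1.1   1.69  0.66  1.19  0.48] F [-0.3  0.5 -3.4] w 0.0584
ring-tcp [-0.0007 -0.0014] 0.029871309425375057
```

View pics/w7.png

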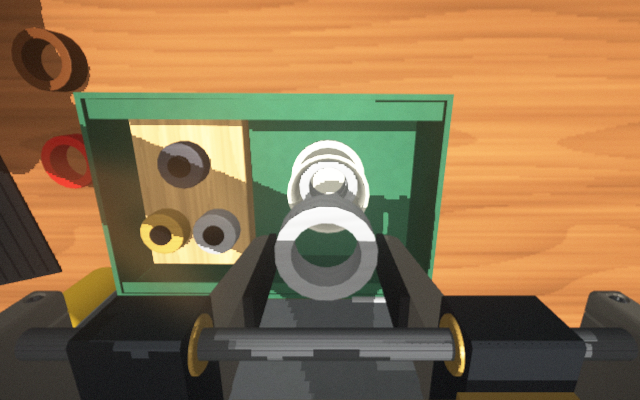

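Same offset in the hand as before; the second ring is held level above the tube. Placing at the same spot.

```bash
python3 - <<'E'
from put import *
put(.5263,.2948)
effector.release();st('rel')
env.movel(np.array([.5263,.2948,.20]),rate=.25);st('up')
p,d,P=shoot('wrist','w8');W=world(d,P)
g=(d>0)&(np.hypot(W[...,0]-.5257,W[...,1]-.2933)<.029)&(W[...,2]<.1)
q=W[g];print('in tube z pct',np.percentile(q[:,2],[5,25,50,75,95]).round(4))
m=q[np.abs(q[:,2]-.084)<.006];print(len(m));A=np.c_[m[:,:2]-[.5257,.2933],np.ones(len(m))];print('plane',np.linalg.lstsq(A,m[:,2],rcond=None)[0])
E
```

```text
dn t 50.41 p [0.527  0.2949 0.1131] q [ 0.14  0.78 -1.02  1.75  0.76  1.06  0.42] F [ 0.2  1.5 -3.5] w 0.0591
0.105 t 50.7 p [0.5266 0.2948 0.1055] q [ 0.13  0.79 -1.01  1.76  0.77  1.05  0.41] F [-0.1 -0.4 -3.2] w 0.0585
0.1 t 50.95 p [0.5262 0.2946 0.0997] q [ 0.13  0.79 -1.01  1.76  0.77  1.04  0.4 ] F [-0.2 -0.6 -3.5] w 0.0587
0.096 t 51.2 p [0.5261 0.2947 0.0957] q [ 0.13  0.8  -1.    1.76  0.78  1.03  0.4 ] F [-0.1 -0.5 -3.2] w 0.0586
0.093 t 51.45 p [0.5262 0.2947 0.0928] q [ 0.13  0.8  -1.    1.77  0.78  1.03  0.4 ] F [-0.4  0.2 -3.3] w 0.0585
rel t 52.1 p [0.5264 0.2948 0.0931] q [ 0.13  0.8  -1.    1.77  0.78  1.03  0.4 ] F [-0.2  0.4  0.3] w 0.0917
up t 52.67 p [0.5263 0.2944 0.2   ] q [ 0.19  0.69 -1.11  1.69  0.66  1.19  0.48] F [ 0.4 -0.   0. ] w 0.0916
in tube z pct [0.011  0.0376 0.0823 0.0835 0.0843]
1571
plane [-0.00671347 -0.00043676  0.08327022]
```

View pics/w8.png

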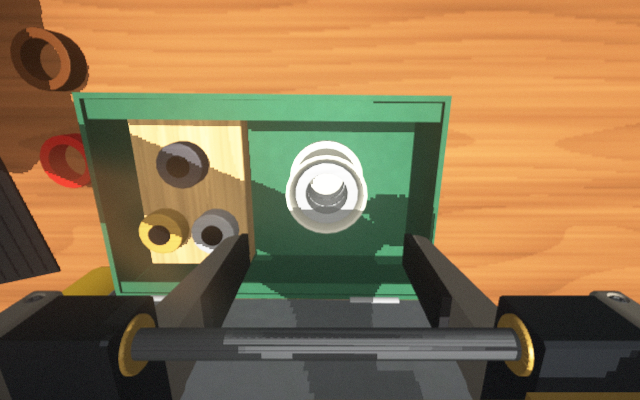

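```bash
python3 - <<'E'
from sp import *
env.reach(np.array([.45,.05,.30]),down(TH))
from ang import cover_angle
cover_angle()
for c in ('side','top'):
    p,d,P=shoot(c,c+'9')
    for n in ['drill_holder','mill_holder','oil_bottle']:
        print(c,n,[(np.round(r['at'],3).tolist(),round(r['score'],2)) for r in tip_of(c,n)][:1])
st()
E
```

```text
cover 8415 8156 angle 1.5932049652919547 x at hinge z 0.6366021434192874 x .26 0.6403562187545696
side drill_holder [([0.615, -0.285, 0.002], 0.9)]
side mill_holder [([0.679, 0.237, 0.256], 0.73)]
side oil_bottle [([0.673, 0.003, 0.001], 0.64)]
top drill_holder [([0.615, -0.29, 0.004], 0.79)]
top mill_holder [([0.507, -0.306, 0.002], 0.82)]
top oil_bottle [([0.678, 0.004, -0.002], 0.87)]
 t 54.24 p [0.45   0.0503 0.2999] q [ 0.81  0.17 -1.08  1.91  0.16  1.16 -0.16] F [-0.6 -0.2  0.4] w 0.0918
```

View pics/side9.png

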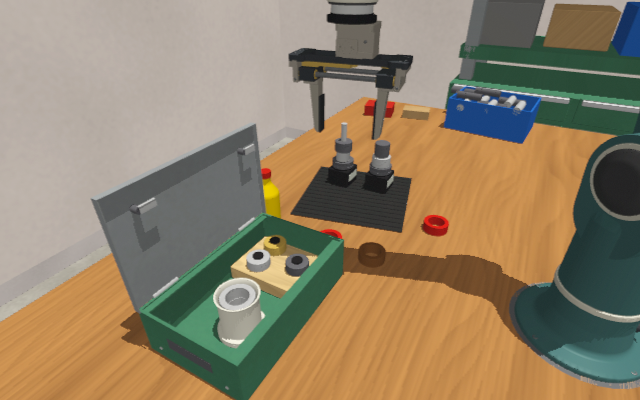

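View pics/top9.png

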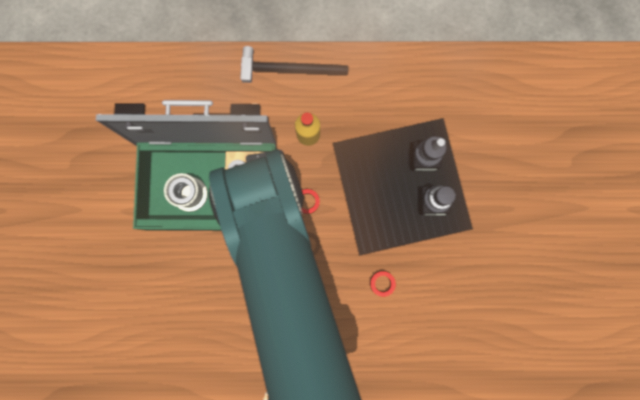

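The final views show the cover upright with both lock tongues along y. The three rings are in the tube at side-view pixel (238,297), and both tool holders and the bottle are where they started. I'm handing the job in.

```bash
python3 -c "
from h import *
workorder.finish_job()"
```

```text
the job is handed in; nothing more can be done
```

The job is done and handed in at about 54 s of the 72 s allowed. I turned both locks to their stops, opened the cover and dropped both steel spacers onto the one in the tube.

I lifted the cover by its handle to about 48°. From there I pushed it upright from below with closed fingers.

**Last checks**
- **Cover:** it stands by itself at about 1.593 rad. That is about 0.02 rad past vertical, and it did not move over the last 20 s.
- **Locks:** the wings lay along y after turning, and the tongues still do in the last pictures. I did not measure the final wing angle in numbers.
- **Spacers:** the top of the column is at 83 to 84 mm, where 84 mm is expected, and it lies level to within 0.4°. Neither ring touched the tube on the way in.
- **Holders and bottle:** they stand within about 5 mm of their first measured places, which is the detector's own accuracy.
- **Forces:** the highest wrist force I read, sampled after each move, was about 13 N.

**Failed or disagreed**
- The detector once reported the mill holder up at the cover handle in the side view. The top view and both pictures show it in its place.
- The first retreat from the handle was refused because of a joint limit, so I backed out with less tilt.
- The wrist camera read about 1.5 mm off in y. I cancelled this by measuring the ring and the tube in the same picture.

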